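Shut the drying cabinet's vent with the hook pole

TASK

The lacquered stands have been put in the drying cabinet, so its vent has to be closed against the dust: take the hook pole off its rest, put the hook through the eye on the open vent flap and draw the flap shut until the sprung catch clicks and holds it. Feel for the click and do not wrench the eye (20 N is the most it bears); keep the hand itself off the flap. Then unhook the pole, lay it back in both notches of its rest, and leave the other things on the bench where they are.

Things in the scene. Friction and masses are not known exactly. Their poses are not given: they have to be found in the camera images.
- cabinet: drying cabinet: plywood, brown hardwood face frame, clear window and roof; 180 deep x 340 wide x 330 tall, fixed. Origin: centre of its underside, on the bench; z up, x from the front into the cabinet (away from the robot), y along the front. Front face: x = -90. Vent opening in the front: y -118 to +118, 151 to 287 high (under the catch), only the flap in it and a thin brass stay at y = +/-114.
- vent_flap (a joint): angle (rad) of the wooden vent flap, 220 wide x 140 high x 10 thick, hinged on its lower edge: 0 upright; grows as its top edge tips into the cabinet (its +x). Starts at 0.5 to 0.8 and stays there; drawn nearer shut (2 to 4 N at the eye) and let go uncaught, its hinge spring reopens it to 0.33 or more. Caught, it stands somewhere from -0.06 to 0.063, as the catch happens to be set.
- catch_mid (a point): middle of the catch under the header: sprung roller between two felt stops on a plate screwed on anywhere from 8 in front to 8 behind this fixed point. A ramp on the flap's top edge rides under the roller over the last 0.12 rad: the pull at the eye grows from 5 to about 11 N; 0.03 rad before the stops it clicks over, the pull drops and the flap springs on to the stops. Axes as the cabinet's.
- hinge_mid (a point): middle of the flap's hinge line, 78 mm in front of the cabinet's origin and 156 mm above the bench; axes as the cabinet's, the hinge runs along y. At flap angle a the eye's centre is x = 104 sin a - 38 cos a, z = 104 cos a + 38 sin a (mm) from here.
- eye (a point): centre of the steel ring eye on a stem in the middle of the flap's front: hole 22 mm across, of 6 mm round bar, its plane upright and square to the hinge, so that the hole runs along the cabinet's y. It lies 104 mm from the hinge along the flap and 38 mm in front of the flap's middle plane. Axes turn with the flap: x out of its back, y along the hinge, z up the flap.
- pole: hook pole, 160 g: pale square wooden batten 16 x 16, from x = -206 to +90, steel ferrule (17 dia) to x = 112, then a 7 mm steel rod on the axis to x = 180, there bent square into a hook finger that points to the pole's +y and ends 37 from the axis. Origin on the axis at the balance point: grip the batten here, from above. x towards the hook, z up as it lies in the rest.
- hook (a point): middle of the pole's hook finger: x = 180, y = 18, z = 0 mm in the pole's frame; axes as the pole's
- rest: pole rest of pale wood, fixed: base board 250 x 80 x 12, two notched uprights at x = -100 and +100 (16 thick, 75 tall). Origin: centre of its underside, on the bench; x along the pole lying in it, towards the hook. Notches 24 wide with flared mouths, floor at 52, so the lying pole's axis is at height 60 on y = 0. The pole starts here, its origin within 12 of the rest's centre.
- glue_bottle: white and blue plastic bottle standing, 46 dia x 169 tall, loose; origin at the centre of its underside; leave alone
- wax_tin: round tin with a green lid, 72 dia x 28 tall, loose; origin at the centre of its underside; leave alone
- sanding_block: cork sanding block 56 x 90 x 32, loose; origin at the centre of its underside, long along y; leave alone
- gouge: carving gouge with a pale turned handle, 25 x 235 x 24, lying loose; origin at the centre of its underside, long along y; leave alone

How it is judged:
By the outcome, as a careful person would: the job done as asked, in the order asked, and still so for the second after the job is handed in, with the robot touching nothing.
It also fails if it takes over 69 s, if anything falls off the work surface, if the arm or the gripper's body presses on something with over 40 N, if the wrist force passes 120 N, or if a joint passes its speed limit or range.

ROBOT

A 6-joint arm with a two-finger parallel gripper is mounted at the origin on a cart in front of the work surface, level with it; the furniture and walls round the work are solid. World frame = base frame: x ahead of the robot, y to its left, z up, the work surface at z = 0. Lengths are in m, angles in degrees, forces in N, time in s.
With the tool pointing down it reaches from about 0.4 to 0.825 m from the base axis. Payload 7 kg.
Tool frame: the origin (TCP) lies on the centre line of the jaws, within the pads' length; the fingertips stand 19 mm ahead of it and the grasp point (between the pads) is the TCP (r.tip_extent is the distance from the TCP to the fingertips, in m); z points along the fingers, y is the line along which they close (so a half turn about z gives the same grasp; the last joint's range is limited). The gripper opens to 88 mm and grips with 3 to 60 N. Pads are 19 mm wide; open, the fingers measure 130 mm over their backs; the gripper's body (78 mm by 193 mm) begins 47 mm behind the grasp point.
Start: joints at [-54.024, 20.546, 0.682, 0, -70.136, -16.507], TCP at [0.225, -0.636, 0.246] pointing down, gripper open.
Joint ranges: [-176.03, 176.03], [-82.01, 121.73], [-58.28, 71.71], [-173.87, 95.51], [-174.79, -0.11], [-173.66, 173.66]. Speed limits (degrees/s): [136.94, 136.94, 172.46, 180, 180, 180].

INTERFACE

Orientations are given as [roll, pitch, yaw] about the fixed x, y, z axes, in that order (R = Rz(yaw) Ry(pitch) Rx(roll)).
In Python, from plant import r gives the robot as it stands. The module is installed in compiled form; this text tells all that it offers.
- The arm moves only by the tool jog_arm, never from a script. Its argument "deltas" is a list that holds one entry, the list of rows, each a list of 5 numbers: the opening, from -1 (shut) to 1 (fully open), then the shift along the world's x, y, z in cm, then the turn about the world's z in rad. In form: [[[claw, dx, dy, dz, turn], ...]]. A call has 1 to 8 rows; each row shifts and turns the commanded pose from where the row before left it; what a row does not reach is not made up. A row lasts 1/8 s, in which the tool goes at most 62.5 mm and 10.7 degrees, less where a joint would pass 70% of its speed; a pose out of reach is approached as far as the arm can. A call with a gripper value outside its range is refused whole. The fingers move at their own pace and stop on an object; "force" is the grip in N (left out, the last holds). Time passes only in rows, so rows that do not move let the fingers close. It gives the time, the measured TCP pose, the force, the opening and the grip force at its end, in the units of the state.
- r.get_state(): the state, without advancing time (a new reading comes with each control period).
- r.capture(name): name is "scene" or "top"; returns the picture (480x640x3 uint8, blue, green, red); there is no depth.
- r.camera_info(name): a dict with "fx", "fy", "cx", "cy" (pixels), "view" (4x4, takes a point from world to camera coordinates). Camera axes: x right, y up, looking along -z (the intrinsics and any distortion apply to the point x, -y, -z); pixel columns grow to the right and rows downward; lengths in m; the calibration is good to about 2 mm. A picture is of the moment at which its call begins. camera_info takes no time and is no camera call.
- r.close_job(): hands the job in; it is judged then, once.
The state is a dict: "time_s": time; "joints": joint angles; "qd": joint speeds; "joint_torque": joint torques, N m; "tcp_pos": TCP position; "eef_rot": TCP orientation; "contact_force": force on the tool from outside, world axes, zero at the start; "moment": the same for the moment, N m; "gripper_width": finger opening in m; "gripper_force": force on a finger pad.
Only numpy, scipy, OpenCV 4.12 (cv2) and the standard library are available. Lean on these libraries where they do the work, as an engineer would, in place of code of your own. Each camera call takes 0.05 s, during which the arm holds its last target. There are 200 camera calls.

## Working session

There is one attempt and no reset: what is moved stays moved. The work goes in short steps, Python scripts to look and compute and a tool call to move; the robot and the scene stay as the last step left them, time stands still between calls to the robot, and variables do not carry over. Pictures are saved under pics/ and viewed, at most 10 in all, crops included, and the job is handed in when it is done.

Besides the shell and the picture viewer there is one more tool, called after "Emit:" by a JSON object that holds its "api" and its "payload", one argument or row to a line. jog_arm: Moves the arm, as the interface text tells. Its arguments: {"type":"object","properties":{"deltas":{"type":"array"},"force":{"type":"number"}},"required":["deltas"]}

```bash
mkdir -p pics; python3 - <<'E'
from plant import r
import cv2, numpy as np
for n in("scene","top"):
    cv2.imwrite(f"pics/{n}0.png",r.capture(n)); i=r.camera_info(n); print(n,{k:(np.round(v,4).tolist()) for k,v in i.items() if not isinstance(v,str)})
print(r.get_state(), r.tip_extent)
E
```

```text
scene {'fx': 569.6607, 'fy': 569.6607, 'cx': 316.1819, 'cy': 244.7562, 'view': [[-0.8637, -0.5037, -0.0178, 0.4884], [0.3223, -0.5791, 0.7489, -0.3617], [-0.3875, 0.6411, 0.6625, -1.0909], [0.0, 0.0, 0.0, 1.0]]}
top {'fx': 445.552, 'fy': 445.552, 'cx': 321.314, 'cy': 235.5328, 'view': [[0.0138, -0.9989, 0.045, -0.0636], [0.9918, 0.0194, 0.1262, -0.6237], [-0.127, 0.0429, 0.991, -1.0157], [0.0, 0.0, 0.0, 1.0]]}
{'time_s': 0.1, 'joints': array([-5.40238053e+01,  2.05855760e+01,  6.38588045e-01, -1.79721271e-02,
       -7.01361127e+01, -1.65076215e+01]), 'qd': array([ 0.09606556, -0.11108298, -0.00174726,  0.10705356,  0.0722137 ,
       -0.05358415]), 'joint_torque': array([-2.34384905e-03, -5.84161627e+01,  2.93747878e+01,  7.01560646e+00,
        1.01032850e-02, -6.46753597e-05]), 'tcp_pos': array([ 0.22481559, -0.63601869,  0.24473213]), 'eef_rot': array([ 1.79915523e+02, -7.41508609e-03, -1.60537540e+02]), 'contact_force': array([ 0.43438503,  0.02490553, -0.11783004]), 'moment': array([-0.00648442, -0.00142437,  0.04740514]), 'gripper_force': 0.0, 'gripper_width': 0.08759752748861786} 0.019
```

View pics/scene0.png

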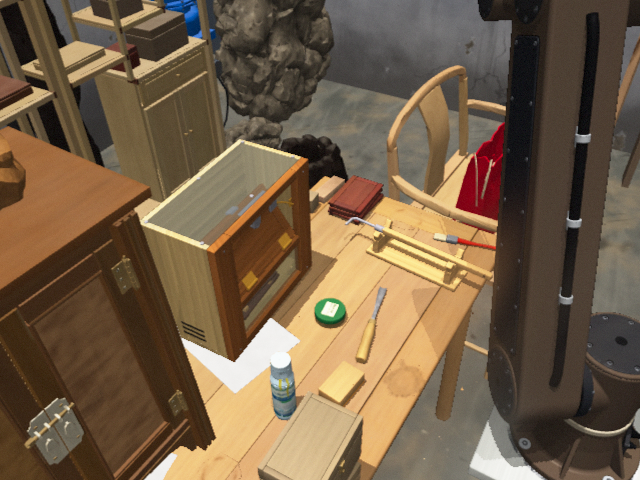

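View pics/top0.png

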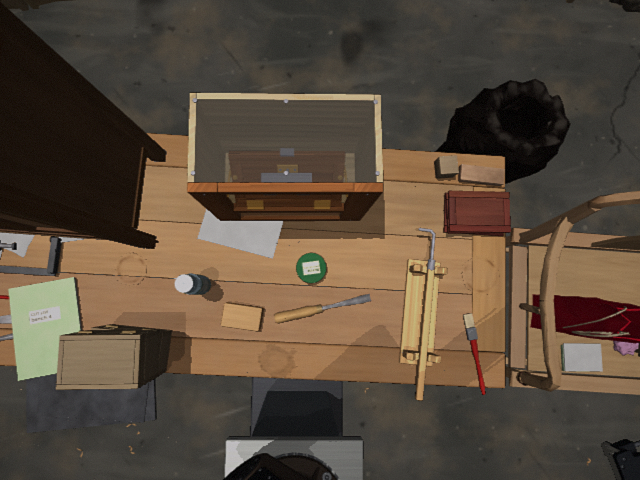

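The scene shows the open flap inside the cabinet (about 265,235) and the pole on its rest (350,220 to 490,275). In the top view the pole runs from (420,398) to (432,230), with its finger to the left (+y). The cabinet roof spans (190..382, 93..190). I'll zoom in for measurement.

```bash
python3 - <<'E'
import cv2, numpy as np
t=cv2.imread("pics/top0.png"); s=cv2.imread("pics/scene0.png")
def crop(im,x,y,w,h,k):
    c=cv2.resize(im[y:y+h,x:x+w],None,fx=k,fy=k,interpolation=cv2.INTER_CUBIC)
    for u in range((x+9)//10*10,x+w,10):
        cv2.line(c,((u-x)*k,0),((u-x)*k,12 if u%50 else 30),(0,0,255),1)
        if u%50==0: cv2.putText(c,str(u),((u-x)*k+2,28),0,.45,(0,0,255),1)
    for v in range((y+9)//10*10,y+h,10):
        cv2.line(c,(0,(v-y)*k),(12 if v%50 else 30,(v-y)*k),(0,0,255),1)
        if v%50==0: cv2.putText(c,str(v),(30,(v-y)*k+4),0,.45,(0,0,255),1)
    return c
cv2.imwrite("pics/c1.png",crop(t,185,85,200,140,4))
cv2.imwrite("pics/c2.png",np.hstack([crop(t,390,220,60,190,3)[:600],crop(s,200,140,200,190,3)[:600,:600]]))
cv2.imwrite("pics/c3.png",crop(s,140,135,180,145,4))
E
```

```text
(no output)
```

View pics/c1.png

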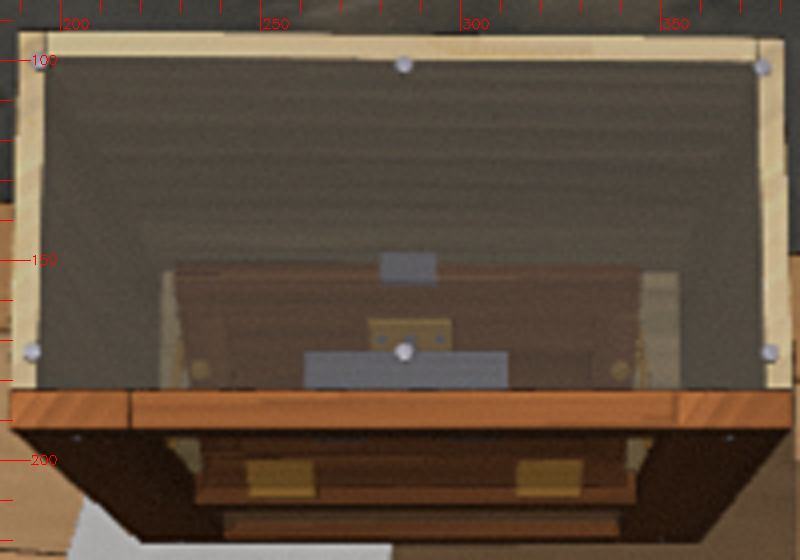

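View pics/c2.png

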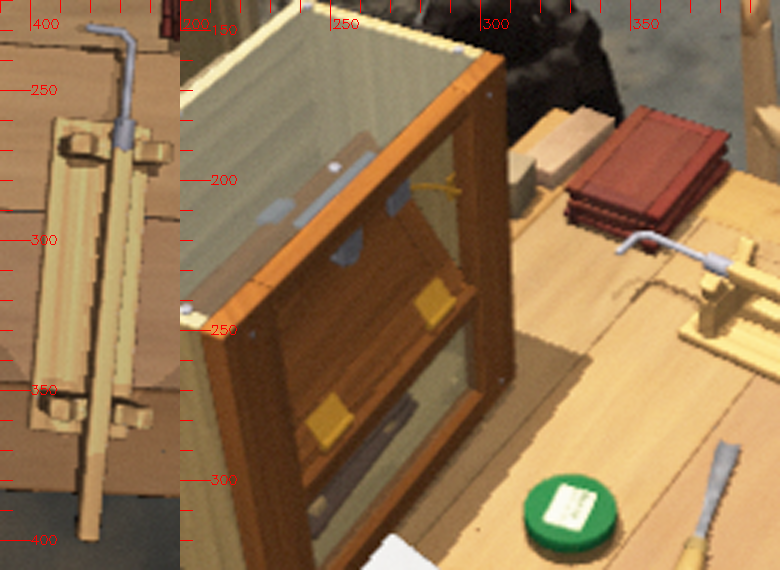

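View pics/c3.png

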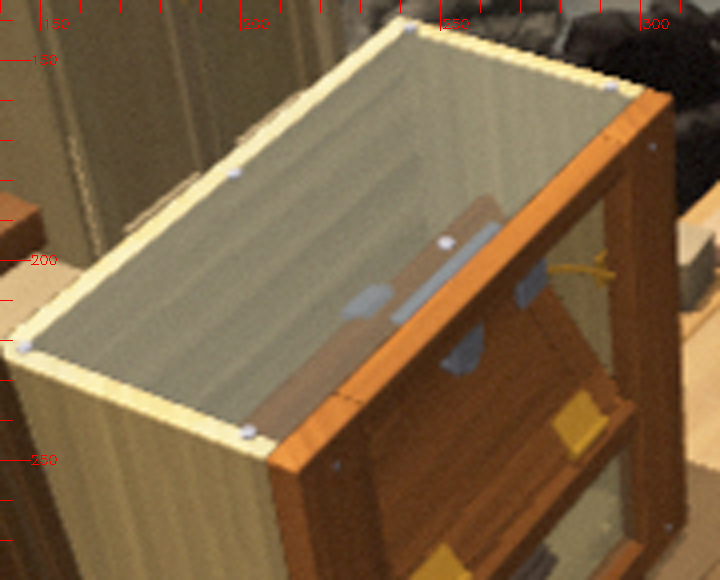

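The crops give the roof corners (top (187.5,192.5), (382.5,192.5), (381,93), (189.5,93)), the flap top edge (top row about 151), the eye (scene, about (255.5,222.5)), and the hook corner (top (433,232), scene (352.7,218.7)). Next I fit poses to these.

```bash
cat > h.py <<'E'
import numpy as np
from scipy.optimize import least_squares
from plant import r
C={n:r.camera_info(n) for n in("scene","top")}
def proj(n,P):
    c=C[n];V=np.array(c["view"]);p=V[:3,:3]@np.asarray(P)+V[:3,3]
    return np.array([c["cx"]+c["fx"]*p[0]/-p[2], c["cy"]-c["fy"]*p[1]/-p[2]])
def place(q,P):
    c,s=np.cos(q[2]),np.sin(q[2]);return np.array([q[0]+c*P[0]-s*P[1],q[1]+s*P[0]+c*P[1],P[2]])
def fit(obs,q0):
    f=lambda q:np.concatenate([proj(n,place(q,P))-px for n,P,px in obs])
    s=least_squares(f,q0,loss="soft_l1");return s.x,f(s.x).reshape(-1,2)
E
python3 - <<'E'
from h import *
np.set_printoptions(precision=4,suppress=True)
H=.33
cab=[("top",(-.09,.17,H),(187.5,192)),("top",(-.09,-.17,H),(382.5,192)),("top",(.09,.17,H),(189.5,93)),("top",(.09,-.17,H),(381.2,94.5)),
("scene",(-.09,-.17,H),(308,159)),("scene",(-.09,.17,H),(214.5,253)),("scene",(.09,.17,H),(141.2,222.5)),("scene",(.09,-.17,H),(241.2,138.7))]
q,e=fit(cab,[.85,.1,0]);print("cab",q,np.degrees(q[2]));print(e)
pole=[("top",(-.206,0,.068),(419.7,400)),("top",(.18,0,.06),(433,232)),("top",(.18,.037,.06),(418.3,229)),("top",(.09,0,.064),(430.8,269.3)),("top",(.112,0,.064),(431.7,260)),
("scene",(.18,.037,.06),(346.2,224)),("scene",(.18,0,.06),(352.7,219)),("scene",(.112,0,.06),(375.7,228))]
p,e=fit(pole,[.6,-.3,0]);print("pole",p,np.degrees(p[2]));print(e)
for n in C:
    V=np.array(C[n]["view"]);print(n,-V[:3,:3].T@V[:3,3])
hx,hz=-.078,.156
def fl(a,x,z,y=0): return place(q,(hx+x*np.cos(a)+z*np.sin(a),y,hz-x*np.sin(a)+z*np.cos(a)))
for a in np.arange(.45,.86,.05):
    eye=fl(a,-.038,.104); print(round(a,2),eye,proj("scene",eye),proj("top",eye),"topedge",proj("top",fl(a,-.005,.14)),proj("top",fl(a,-.005,.14,.11)),proj("scene",fl(a,.005,.14,-.11)),proj("scene",fl(a,.005,.14,.11)))
E
```

```text
cab [0.7508 0.0229 0.0255] 1.4598745092941967
[[-0.414   1.1014]
 [ 1.4138  0.8081]
 [ 0.2626  0.1686]
 [-0.2195  0.3351]
 [ 0.3898 -0.7976]
 [-0.6711 -0.6546]
 [-4.8623 -0.0535]
 [-1.923  -0.4142]]
pole [ 0.4579 -0.2981 -0.106 ] -6.07122000505886
[[-0.0755  1.4527]
 [ 0.5451 -0.4461]
 [-0.2177  0.5996]
 [-0.0961  0.11  ]
 [-0.172   0.0203]
 [-1.1044  0.6931]
 [ 0.285  -1.6181]
 [-0.7218 -1.1358]]
scene [0.1157 0.7359 1.0023]
top [ 0.4905 -0.008   1.0881]
0.45 [0.6838 0.0212 0.2662] [258.6954 222.4234] [287.5786 188.4559] topedge [287.2333 162.2405] [227.3584 162.1401] [264.8164 182.1251] [203.5751 240.5758]
0.5 [0.6893 0.0214 0.2655] [256.4776 221.8991] [287.5834 185.6862] topedge [287.2757 159.3959] [227.6734 159.2784] [262.5961 182.6632] [201.3187 240.9445]
0.55 [0.6947 0.0215 0.2645] [254.2979 221.4863] [287.5926 182.9822] topedge [287.3231 156.7087] [228.0118 156.5753] [260.4711 183.3309] [199.1774 241.454 ]
0.6 [0.7001 0.0216 0.2633] [252.1625 221.1853] [287.6061 180.3527] topedge [287.3751 154.186 ] [228.3718 154.038 ] [258.4463 184.125 ] [197.1558 242.1009]
0.65 [0.7055 0.0218 0.2618] [250.0772 220.9962] [287.6238 177.8064] topedge [287.4316 151.8341] [228.7521 151.6727] [256.526  185.0419] [195.2581 242.8819]
0.7 [0.7107 0.0219 0.26  ] [248.0476 220.9187] [287.6457 175.3511] topedge [287.4922 149.6582] [229.1509 149.4846] [254.7144 186.0775] [193.4879 243.7929]
0.75 [0.7159 0.022  0.258 ] [246.079  220.9522] [287.6717 172.9943] topedge [287.5567 147.6626] [229.5667 147.4781] [253.015  187.2277] [191.8483 244.8298]
0.8 [0.7209 0.0222 0.2557] [244.1765 221.0956] [287.7016 170.743 ] topedge [287.6248 145.8507] [229.9976 145.6566] [251.431  188.4882] [190.342  245.9881]
0.85 [0.7258 0.0223 0.2532] [242.3449 221.3476] [287.7353 168.6037] topedge [287.6963 144.225 ] [230.442  144.0226] [249.9653 189.8541] [188.9711 247.263 ]
```

```bash
cat > ov.py <<'E'
from h import *
import cv2,sys
q=eval(sys.argv[1]);p=eval(sys.argv[2]);a=float(sys.argv[3])
def box(x0,x1,y0,y1,z0,z1):
    c=[(x,y,z) for x in(x0,x1) for y in(y0,y1) for z in(z0,z1)]
    return [(c[i],c[j]) for i in range(8) for j in range(i) if bin(i^j).count("1")==1]
def flp(P): x,y,z=P;return (-.078+x*np.cos(a)+z*np.sin(a),y,.156-x*np.sin(a)+z*np.cos(a))
def draw(n,x,y,w,h,k):
    im=cv2.imread(f"pics/{n}0.png");c=cv2.resize(im[y:y+h,x:x+w],None,fx=k,fy=k,interpolation=cv2.INTER_CUBIC)
    def L(A,B,col):
        u,v=[tuple(int(t) for t in np.round(((proj(n,X)+.5-(x,y))*k))) for X in(A,B)];cv2.line(c,u,v,col,1,cv2.LINE_AA)
    for A,B in box(-.09,.09,-.17,.17,0,.33):L(place(q,A),place(q,B),(0,255,0))
    for A,B in box(-.09,-.089,-.118,.118,.151,.287):L(place(q,A),place(q,B),(255,255,0))
    for A,B in box(-.005,.005,-.11,.11,0,.14):L(place(q,flp(A)),place(q,flp(B)),(255,0,255))
    t=np.linspace(0,2*np.pi,25)
    for R in(.011,.017):
        pts=[place(q,flp((-.038+R*np.cos(s),0,.104+R*np.sin(s)))) for s in t]
        for A,B in zip(pts,pts[1:]):L(A,B,(0,0,255))
    for A,B in box(-.206,.09,-.008,.008,.052,.068)+[((.09,0,.06),(.18,0,.06)),((.18,0,.06),(.18,.037,.06))]:L(place(p,A),place(p,B),(255,0,0))
    return c
A=draw("scene",130,130,200,145,4)[:580];B=draw("top",185,85,200,145,3)
cv2.imwrite("pics/"+sys.argv[4],np.vstack([np.hstack([draw("scene",135,130,182,150,2)[:300],draw("scene",330,190,165,150,2)[:300,:330]])[:300,:700] ,draw("top",180,85,270,100*3//2,2)[:300].repeat(1,0) if 0 else np.hstack([draw("top",180,85,200,150,2),draw("top",390,220,75,150,2),draw("top",400,340,75,75,2).repeat(2,0)[:300]])[:300,:700]]))
E
python3 - <<'E'
from h import *
np.set_printoptions(precision=4,suppress=True)
import cv2
# alignment score for cabinet eye etc.: fit scene offset too
H=.33
cab=[("top",(-.09,.17,H),(187.5,192)),("top",(-.09,-.17,H),(382.5,192)),("top",(.09,.17,H),(189.5,93)),("top",(.09,-.17,H),(381.2,94.5)),
("scene",(-.09,-.17,H),(308,159)),("scene",(-.09,.17,H),(214.5,253)),("scene",(.09,.17,H),(141.2,222.5)),("scene",(.09,-.17,H),(241.2,138.7))]
print(fit(cab[:4],[.75,.02,0])); print(fit(cab[4:],[.75,.02,0]))
E
python3 ov.py "[.7508,.0229,.0255]" "[.4579,-.2981,-.106]" .6 ov1.png
```

```text
(array([0.7519, 0.0233, 0.0245]), array([[-0.6412,  0.3535],
       [ 1.1601,  0.2664],
       [ 0.1452, -0.5383],
       [-0.366 , -0.1778]]))
(array([0.7475, 0.0226, 0.0206]), array([[ 2.0071, -0.2645],
       [ 0.3815, -0.1429],
       [-3.6301,  0.1341],
       [-0.2582, -0.1151]]))Traceback (most recent call last):
  File "ov.py", line 22, in <module>
    cv2.imwrite("pics/"+sys.argv[4],np.vstack([np.hstack([draw("scene",135,130,182,150,2)[:300],draw("scene",330,190,165,150,2)[:300,:330]])[:300,:700] ,draw("top",180,85,270,100*3//2,2)[:300].repeat(1,0) if 0 else np.hstack([draw("top",180,85,200,150,2),draw("top",390,220,75,150,2),draw("top",400,340,75,75,2).repeat(2,0)[:300]])[:300,:700]]))
                                    ~~~~~~~~~^^^^^^^^^^^^^^^^^^^^^^^^^^^^^^^^^^^^^^^^^^^^^^^^^^^^^^^^^^^^^^^^^^^^^^^^^^^^^^^^^^^^^^^^^^^^^^^^^^^^^^^^^^^^^^^^^^^^^^^^^^^^^^^^^^^^^^^^^^^^^^^^^^^^^^^^^^^^^^^^^^^^^^^^^^^^^^^^^^^^^^^^^^^^^^^^^^^^^^^^^^^^^^^^^^^^^^^^^^^^^^^^^^^^^^^^^^^^^^^^^^^^^^^^^^^^^^^^^^^^^^^^^^^^^^^^^^^^^^^^^^^^^^^^^^^^^^^^^^^
    return _nx.concatenate(arrs, 0, dtype=dtype, casting=casting)
           ~~~~~~~~~~~~~~~^^^^^^^^^^^^^^^^^^^^^^^^^^^^^^^^^^^^^^^
ValueError: all the input array dimensions except for the concatenation axis must match exactly, but along dimension 1, the array at index 0 has size 694 and the array at index 1 has size 700
```

```bash
sed -i '/^A=draw/,$d' ov.py; cat >> ov.py <<'E'
cv2.imwrite("pics/"+sys.argv[4],np.hstack([draw("scene",135,130,180,198,3),draw("top",388,218,85,198,3)]))
E
python3 ov.py "[.7508,.0229,.0245]" "[.4579,-.2981,-.106]" .6 ov1.png
```

```text
(no output)
```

View pics/ov1.png

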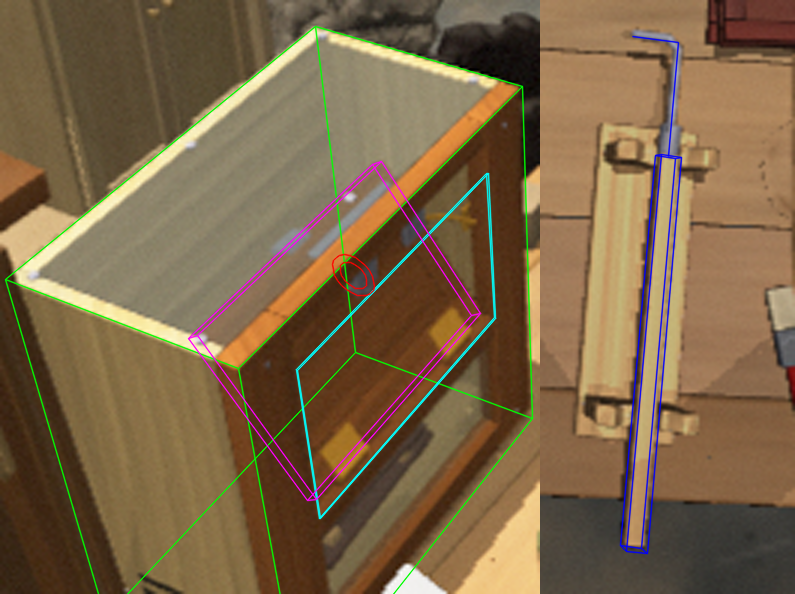

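The wireframe fits: the cabinet front lines up, the ring blob under the header matches a≈0.6, and the pole overlay agrees within about 1 px. I'm moving to the grasp.

Emit:
{"api": "jog_arm", "payload": {
  "deltas": [
    [[0, 2.9, 4.2, -1, -0.056], [0, 2.9, 4.2, -1, -0.056], [0, 2.9, 4.2, -1, -0.056], [0, 2.9, 4.2, -1, -0.056], [0, 2.9, 4.2, -1, -0.056], [0, 2.9, 4.2, -1, -0.056], [0, 3, 4.3, -1, -0.056], [0, 3, 4.3, -1, -0.054]]
  ],
  "force": 50
}}

```text
time_s: 1.1
tcp_pos: [0.4596, -0.2968, 0.1651]
eef_rot: [180.0, -0.0, 173.8]
contact_force: [0.1, -0.1, 1.0]
gripper_width: 0.0436
gripper_force: 0.0
```

Emit:
{"api": "jog_arm", "payload": {
  "deltas": [
    [[0, 0, -0.1, -3.5, 0], [0, 0, 0, -3.5, 0], [0, 0, 0, -2.5, 0], [0, 0, 0, -0.9, 0], [-1, 0, 0, 0, 0], [-1, 0, 0, 0, 0], [-1, 0, 0, 0, 0], [-1, 0, 0, 0, 0]]
  ]
}}

```text
time_s: 2.1
tcp_pos: [0.4595, -0.2994, 0.0625]
eef_rot: [-180.0, 0.1, 173.9]
contact_force: [-0.4, 2.4, 3.8]
gripper_width: 0.0159
gripper_force: 50.0
```

Emit:
{"api": "jog_arm", "payload": {
  "deltas": [
    [[-1, 0, 0, 1, 0], [-1, 0, 0, 2, 0], [-1, 0, 0, 3, 0], [-1, 0, 0, 4, 0], [-1, 0, 0, 4, 0], [-1, 0, 0, 3, 0], [-1, 0, 0, 2, 0], [-1, 0, 0, 1.2, 0]]
  ]
}}

```text
time_s: 3.1
tcp_pos: [0.4589, -0.2994, 0.2651]
eef_rot: [-180.0, 0.1, 173.9]
contact_force: [-0.3, -0.2, -1.6]
gripper_width: 0.0153
gripper_force: 50.0
```

Emit:
{"api": "jog_arm", "payload": {
  "deltas": [
    [[-1, -0.2, 1.5, 0, 0.01], [-1, -0.5, 3.5, 0, 0.02], [-1, -0.6, 4, 0, 0.02], [-1, -0.6, 4, 0, 0.02], [-1, -0.6, 4, 0, 0.02], [-1, -0.6, 4, 0, 0.02], [-1, -0.5, 3.5, 0, 0.01], [-1, -0.2, 1.6, 0, 0.01]]
  ]
}}

```text
time_s: 4.1
tcp_pos: [0.4196, -0.0366, 0.2627]
eef_rot: [180.0, -0.1, -178.5]
contact_force: [0.5, 0.3, -1.1]
gripper_width: 0.0158
gripper_force: 50.0
```

```bash
python3 - <<'E'
from plant import r
import cv2,numpy as np
s=r.get_state();print(s["tcp_pos"],s["eef_rot"],s["contact_force"])
a=r.capture("scene");b=r.capture("top");cv2.imwrite("pics/s1.png",a);cv2.imwrite("pics/t1.png",b)
f=lambda im,x,y,w,h,k:cv2.resize(im[y:y+h,x:x+w],None,fx=k,fy=k,interpolation=cv2.INTER_CUBIC)
cv2.imwrite("pics/m1.png",np.hstack([f(a,220,180,130,190,3),f(b,220,170,130,190,3)]))
E
```

```text
[ 0.41958266 -0.03664762  0.26269899] [ 1.79988585e+02 -7.38271838e-02 -1.78496899e+02] [ 0.49119204  0.29307148 -1.14898219]
```

View pics/m1.png

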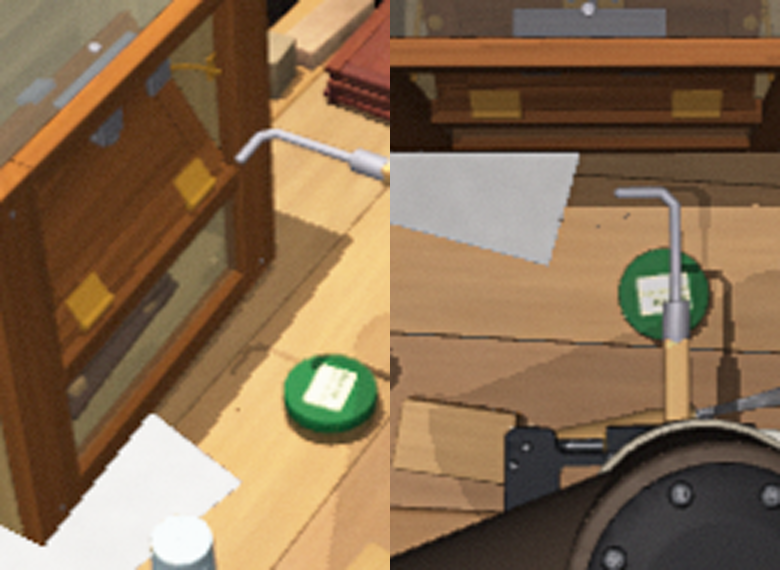

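```bash
python3 - <<'E'
from h import *
np.set_printoptions(precision=1,suppress=True)
q=[.7508,.0229,.0245]
for y in(.05,.031,0,-.031,-.05,-.062):
  for x,z in((-.09,.287),(-.075,.287),(-.075,.30),(-.06,.32)):
    P=place(q,(x,y,z));print(y,x,z,proj("scene",P),proj("top",P))
p=[.4196,-.0366,np.radians(1.45)]
for z in(.258,.262,.266):
  for P in((.18,0),(.18,.037),(.112,0)):
    W=place(p,(*P,z));print(z,P,proj("scene",W),proj("top",W))
import cv2
a=cv2.imread("pics/s1.png")
cv2.imwrite("pics/m2.png",cv2.resize(a[190:240,230:320],None,fx=8,fy=8,interpolation=cv2.INTER_CUBIC))
E
```

```text
0.05 -0.09 0.287 [253.6 232. ] [259.7 198.2]
0.05 -0.075 0.287 [247.2 229.7] [259.8 190.1]
0.05 -0.075 0.3 [246.6 224.6] [259.1 188.5]
0.05 -0.06 0.32 [239.1 214.3] [258.1 177.5]
0.031 -0.09 0.287 [258.9 226.5] [270.2 198.2]
0.031 -0.075 0.287 [252.6 224.3] [270.2 190.1]
0.031 -0.075 0.3 [252.  219.1] [269.7 188.5]
0.031 -0.06 0.32 [244.6 208.9] [269.  177.5]
0 -0.09 0.287 [267.4 217.8] [287.2 198.1]
0 -0.075 0.287 [261.1 215.6] [287.2 190.1]
0 -0.075 0.3 [260.6 210.5] [287.  188.5]
0 -0.06 0.32 [253.4 200.4] [286.6 177.5]
-0.031 -0.09 0.287 [275.6 209.3] [304.2 198.1]
-0.031 -0.075 0.287 [269.4 207.2] [304.2 190.1]
-0.031 -0.075 0.3 [268.9 202.2] [304.2 188.5]
-0.031 -0.06 0.32 [261.9 192.2] [304.2 177.5]
-0.05 -0.09 0.287 [280.4 204.3] [314.6 198.1]
-0.05 -0.075 0.287 [274.3 202.3] [314.5 190.1]
-0.05 -0.075 0.3 [273.9 197.2] [314.7 188.5]
-0.05 -0.06 0.32 [267.  187.3] [315.  177.5]
-0.062 -0.09 0.287 [283.5 201.2] [321.1 198.1]
-0.062 -0.075 0.287 [277.3 199.2] [321.  190.1]
-0.062 -0.075 0.3 [276.9 194.1] [321.4 188.5]
-0.062 -0.06 0.32 [270.1 184.3] [321.8 177.5]
0.258 (0.18, 0) [307.5 223.7] [315.1 234. ]
0.258 (0.18, 0.037) [298.5 234.1] [295.3 234.1]
0.258 (0.112, 0) [336.9 233.7] [315.4 270.2]
0.262 (0.18, 0) [307.4 222.2] [315.1 233.7]
0.262 (0.18, 0.037) [298.4 232.6] [295.3 233.8]
0.262 (0.112, 0) [336.9 232.1] [315.5 270.1]
0.266 (0.18, 0) [307.4 220.7] [315.2 233.4]
0.266 (0.18, 0.037) [298.3 231. ] [295.3 233.5]
0.266 (0.112, 0) [336.9 230.6] [315.6 270. ]
```

View pics/m2.png

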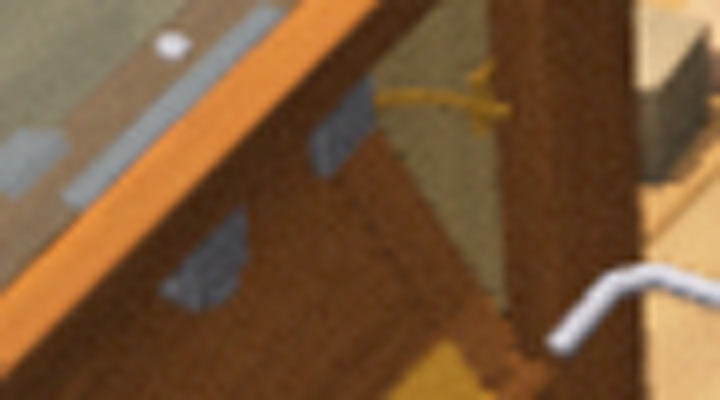

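The picture shows two grey cheeks at (255.6,223) and (273,206), which match the catch bracket at y=±31 mm under the header; they hide the eye. So I measure the angle from the flap's edges: right edge through scene (276.9,207.5)–(295,231.3), top edge at top-view row about 151.5.

```bash
python3 - <<'E'
from h import *
np.set_printoptions(precision=1,suppress=True)
q=[.7508,.0229,.0245]
for a in np.arange(.45,.86,.05):
    fl=lambda x,z,y=0: place(q,(-.078+x*np.cos(a)+z*np.sin(a),y,.156-x*np.sin(a)+z*np.cos(a)))
    A=proj("scene",fl(-.005,0,-.11));B=proj("scene",fl(-.005,.14,-.11))
    x=lambda v:A[0]+(B[0]-A[0])*(v-A[1])/(B[1]-A[1])
    print(round(a,2),"x at 207.5,231.3:",x(207.5),x(231.3),"A",A,"corner",B,proj("scene",fl(.005,.14,-.11)),"L",proj("scene",fl(.005,.14,.11)),"top f/b",proj("top",fl(-.005,.14))[1],proj("top",fl(.005,.14))[1],"plate104",proj("top",fl(-.005,.104))[1],"Lcorner",proj("top",fl(-.005,.14,.11)),proj("top",fl(-.005,.14,-.11)))
E
```

```text
0.45 x at 207.5,231.3: 281.28605369183475 293.3350261280208 A [294.7 234. ] corner [268.2 181.6] [264.8 182.1] L [203.5 240.5] top f/b 162.2214052587071 158.20720351677096 plate104 175.02216178216122 Lcorner [227.4 162.1] [346.4 162.4]
0.5 x at 207.5,231.3: 280.0036259023355 293.20600090719284 A [294.7 233.9] corner [265.8 181.9] [262.6 182.7] L [201.3 240.9] top f/b 159.37689155983327 155.58971101578868 plate104 172.91666144244354 Lcorner [227.7 159.2] [346.2 159.5]
0.55 x at 207.5,231.3: 278.7096064323632 293.07972871284903 A [294.6 233.8] corner [263.6 182.4] [260.5 183.3] L [199.1 241.4] top f/b 156.68979476269172 153.13953908544488 plate104 170.91447220759795 Lcorner [228.  156.5] [345.9 156.9]
0.6 x at 207.5,231.3: 277.397150043664 292.9556300127899 A [294.6 233.7] corner [261.4 183. ] [258.5 184.1] L [197.1 242.1] top f/b 154.16725168162915 150.8624792868818 plate104 169.02100173222578 Lcorner [228.4 154. ] [345.7 154.4]
0.65 x at 207.5,231.3: 276.05898834780675 292.8331379578952 A [294.5 233.7] corner [259.3 183.8] [256.6 185. ] L [195.2 242.8] top f/b 151.81545756616072 148.
[... 320 characters left out ...]
t 207.5,231.3: 273.27330934814876 292.59070152960913 A [294.4 233.5] corner [255.5 185.6] [253.1 187.2] L [191.8 244.8] top f/b 147.6441954180352 145.11388015911294 plate104 164.03886020082513 Lcorner [229.6 147.4] [344.9 147.9]
0.8 x at 207.5,231.3: 271.8074512004592 292.46958178700453 A [294.3 233.4] corner [253.8 186.7] [251.5 188.5] L [190.3 245.9] top f/b 145.83245108977286 143.56863269595357 plate104 162.62347465841128 Lcorner [230.  145.6] [344.6 146.1]
0.85 x at 207.5,231.3: 270.2786716543421 292.34768991621837 A [294.2 233.3] corner [252.1 187.9] [250.  189.8] L [188.9 247.2] top f/b 144.2069457040472 142.21173333212892 plate104 161.33566635387126 Lcorner [230.5 144. ] [344.3 144.5]
```

Emit:
{"api": "jog_arm", "payload": {
  "deltas": [
    [[-1, 2.5, 0, 0, 0], [-1, 3, 0, 0, 0], [-1, 3, 0, 0, 0], [-1, 2.1, 0, 0, 0], [-1, 0, 0, 0, 0]]
  ]
}}

```text
time_s: 4.82
tcp_pos: [0.5273, -0.0388, 0.262]
eef_rot: [-180.0, -0.2, -178.7]
contact_force: [-1.0, -0.2, -1.8]
gripper_width: 0.0154
gripper_force: 50.0
```

```bash
python3 - <<'E'
from plant import r
import cv2,numpy as np
s=r.get_state();print(s["tcp_pos"],s["eef_rot"],s["contact_force"])
a=r.capture("scene");b=r.capture("top");cv2.imwrite("pics/s2.png",a);cv2.imwrite("pics/t2.png",b)
f=lambda im,x,y,w,h,k:cv2.resize(im[y:y+h,x:x+w],None,fx=k,fy=k,interpolation=cv2.INTER_CUBIC)
cv2.imwrite("pics/m3.png",np.hstack([f(a,235,190,65,60,6),f(b,255,145,65,60,6)]))
E
```

```text
[ 0.52731751 -0.03879182  0.26196044] [-1.79964137e+02 -1.57794102e-01 -1.78685247e+02] [-0.96303547 -0.21908699 -1.78874772]
```

View pics/m3.png

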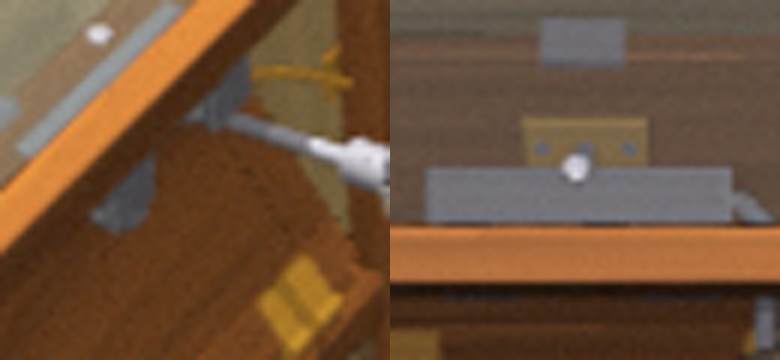

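The hook is inside, clear of the catch and to the right (top view, bend at about (314,179)). The eye's plate screws sit at top row 170, which suggests a≈0.58. I'll check with intensity profiles.

```bash
python3 - <<'E'
from h import *
import cv2
np.set_printoptions(precision=1,suppress=True,linewidth=150)
b=cv2.imread("pics/t2.png").astype(float)
print("edge c240-270",list(zip(range(144,160),b[144:160,240:270].mean((1,2)).round(0).astype(int))))
print("ramp",b[144:160,284:290].mean((1,2)).round(0))
print("gold col 280 rows162-174",b[162:174,279:281].mean((1,2)).round(0), "stem col 287-8",b[162:174,286:288].mean((1,2)).round(0))
print("screw L", b[165:173,277:285].mean(2).round(0))
q=[.7508,.0229,.0245]
for z in(.2,.258,.262): 
  for x in(.18,): print(proj("top",place([.5273,-.0388,np.radians(1.5)],(x,0,z))))
for a in(.55,.6,.65):
  print(a,[proj("top",place(q,(-.078-.005*np.cos(a)+z*np.sin(a),0,.156+.005*np.sin(a)+z*np.cos(a))))[1] for z in(.104,.115,.119,.124,.14)])
E
```

```text
edge c240-270 [(144, np.int64(94)), (145, np.int64(93)), (146, np.int64(91)), (147, np.int64(85)), (148, np.int64(89)), (149, np.int64(88)), (150, np.int64(77)), (151, np.int64(78)), (152, np.int64(81)), (153, np.int64(88)), (154, np.int64(88)), (155, np.int64(80)), (156, np.int64(83)), (157, np.int64(82)), (158, np.int64(79)), (159, np.int64(77))]
ramp [ 91.  91.  88.  84. 104. 112. 112. 111. 111. 112. 110.  96.  87.  81.  78.  78.]
gold col 280 rows162-174 [ 79.  81.  90. 110. 100.  99. 102. 101. 100. 100.  99. 116.] stem col 287-8 [ 82.  82.  88. 109. 100.  99. 102.  99. 108. 169. 190. 193.]
screw L [[104. 109. 112. 109. 109. 113. 110. 110.]
 [ 94. 102. 100. 100. 101. 100. 101.  98.]
 [ 92. 100.  99. 100.  97. 100.  97.  98.]
 [ 92.  99. 104.  99.  98. 101.  99. 101.]
 [ 88. 102. 101. 101. 102. 101.  98.  96.]
 [ 86. 100.  99. 101. 101.  99.  97. 100.]
 [ 85.  98. 100.  99. 101.  97. 100. 140.]
 [ 87.  97.  99.  99.  99.  97. 120. 186.]]
[316.  185.4]
[317.  178.1]
[317.1 177.6]
0.55 [np.float64(170.91447220759795), np.float64(166.66729503318652), np.float64(165.10162888000775), np.float64(163.12832422229138), np.float64(156.68979476269172)]
0.6 [np.float64(169.02100173222578), np.float64(164.58130236212457), np.float64(162.9456746300945), np.float64(160.8849668769313), np.float64(154.16725168162915)]
0.65 [np.float64(167.24111968416702), np.float64(162.62536222735767), np.float64(160.92597377470264), np.float64(158.78577770019803), np.float64(151.81545756616072)]
```

Emit:
{"api": "jog_arm", "payload": {
  "deltas": [
    [[-1, -0.5, 0, 0.2, 0], [-1, 0, 0, 0, 0], [-1, 0, 0.8, 0, 0], [-1, 0, 0.8, 0, 0], [-1, 0, 0.5, 0, 0], [-1, 0, 0, 0, 0]]
  ]
}}

```text
time_s: 5.68
tcp_pos: [0.522, -0.0168, 0.2655]
eef_rot: [-180.0, -0.0, -178.6]
contact_force: [-0.2, 0.2, -1.8]
gripper_width: 0.0154
gripper_force: 50.0
```

Emit:
{"api": "jog_arm", "payload": {
  "deltas": [
    [[-1, 0, 0.8, 0, 0], [-1, 0, 0.8, 0, 0], [-1, 0, 0, 0, 0], [-1, -0.3, 0, 0, 0], [-1, -0.3, 0, 0, 0], [-1, -0.3, 0, 0, 0], [-1, 0, 0, 0, 0]]
  ]
}}

```text
time_s: 6.55
tcp_pos: [0.513, -0.0015, 0.2658]
eef_rot: [180.0, 0.0, -178.6]
contact_force: [1.7, 0.4, -2.6]
gripper_width: 0.0155
gripper_force: 50.0
```

Emit:
{"api": "jog_arm", "payload": {
  "deltas": [
    [[-1, -0.5, 0, 0.1, 0], [-1, -0.6, -0.02, 0.1, 0], [-1, -0.6, -0.02, 0, 0], [-1, -0.6, -0.02, 0, 0], [-1, -0.6, -0.02, 0, 0], [-1, -0.6, -0.02, 0, 0], [-1, -0.6, -0.02, -0.1, 0], [-1, -0.5, 0, -0.1, 0]]
  ]
}}

```text
time_s: 7.55
tcp_pos: [0.4666, -0.0026, 0.2655]
eef_rot: [180.0, 0.0, -178.6]
contact_force: [4.3, 0.4, -2.9]
gripper_width: 0.0156
gripper_force: 50.0
```

Emit:
{"api": "jog_arm", "payload": {
  "deltas": [
    [[-1, -0.2, 0, -0.05, 0], [-1, -0.2, 0, -0.05, 0], [-1, -0.2, 0, -0.05, 0], [-1, -0.2, -0.02, -0.05, 0]]
  ]
}}

```text
time_s: 8.05
tcp_pos: [0.4603, -0.0024, 0.264]
eef_rot: [180.0, 0.2, -178.6]
contact_force: [9.3, -0.1, -3.7]
gripper_width: 0.0152
gripper_force: 50.0
```

Emit:
{"api": "jog_arm", "payload": {
  "deltas": [
    [[-1, -0.15, 0, -0.05, 0], [-1, -0.1, 0, 0, 0]]
  ]
}}

```text
time_s: 8.3
tcp_pos: [0.4582, -0.0023, 0.2637]
eef_rot: [180.0, 0.2, -178.6]
contact_force: [10.2, 0.2, -4.3]
gripper_width: 0.0157
gripper_force: 50.0
```

Emit:
{"api": "jog_arm", "payload": {
  "deltas": [
    [[-1, -0.15, 0, -0.1, 0], [-1, -0.1, 0, -0.05, 0]]
  ]
}}

```text
time_s: 8.55
tcp_pos: [0.4563, -0.0022, 0.2625]
eef_rot: [180.0, 0.3, -178.6]
contact_force: [11.2, 0.4, -4.2]
gripper_width: 0.0158
gripper_force: 50.0
```

Emit:
{"api": "jog_arm", "payload": {
  "deltas": [
    [[-1, -0.15, 0, -0.05, 0], [-1, -0.1, 0, -0.05, 0]]
  ]
}}

```text
time_s: 8.8
tcp_pos: [0.4544, -0.002, 0.2617]
eef_rot: [179.9, 0.4, -178.6]
contact_force: [13.6, 0.4, -4.1]
gripper_width: 0.0154
gripper_force: 50.0
```

Emit:
{"api": "jog_arm", "payload": {
  "deltas": [
    [[-1, 0, 0, 0, 0]]
  ]
}}

```text
time_s: 8.93
tcp_pos: [0.4543, -0.0021, 0.2617]
eef_rot: [179.9, 0.3, -178.6]
contact_force: [13.5, 0.5, -5.2]
gripper_width: 0.0156
gripper_force: 50.0
```

Emit:
{"api": "jog_arm", "payload": {
  "deltas": [
    [[-1, -0.1, 0, -0.05, 0]]
  ]
}}

```text
time_s: 9.05
tcp_pos: [0.4536, -0.002, 0.2613]
eef_rot: [179.9, 0.4, -178.6]
contact_force: [14.3, 0.8, -4.4]
gripper_width: 0.0159
gripper_force: 50.0
```

Emit:
{"api": "jog_arm", "payload": {
  "deltas": [
    [[-1, 0.15, 0, 0, 0]]
  ]
}}

```text
time_s: 9.18
tcp_pos: [0.4538, -0.0023, 0.2609]
eef_rot: [180.0, 0.2, -178.6]
contact_force: [7.6, -0.3, -2.9]
gripper_width: 0.0152
gripper_force: 50.0
```

Emit:
{"api": "jog_arm", "payload": {
  "deltas": [
    [[-1, 0.15, 0, 0, 0]]
  ]
}}

```text
time_s: 9.3
tcp_pos: [0.4543, -0.0026, 0.2604]
eef_rot: [180.0, 0.1, -178.6]
contact_force: [4.3, -0.2, -2.1]
gripper_width: 0.0159
gripper_force: 50.0
```

Emit:
{"api": "jog_arm", "payload": {
  "deltas": [
    [[-1, 0.2, 0, 0, 0], [-1, 0, 0, 0, 0]]
  ]
}}

```text
time_s: 9.55
tcp_pos: [0.4559, -0.0027, 0.2603]
eef_rot: [180.0, 0.0, -178.6]
contact_force: [4.5, -0.4, -1.1]
gripper_width: 0.0157
gripper_force: 50.0
```

Emit:
{"api": "jog_arm", "payload": {
  "deltas": [
    [[-1, -0.2, 0, 0, 0], [-1, -0.2, 0, 0, 0], [-1, -0.1, 0, 0, 0]]
  ]
}}

```text
time_s: 9.93
tcp_pos: [0.4533, -0.002, 0.2613]
eef_rot: [179.9, 0.4, -178.6]
contact_force: [14.8, 0.3, -4.7]
gripper_width: 0.0157
gripper_force: 50.0
```

```bash
python3 - <<'E'
from h import *
import cv2
np.set_printoptions(precision=1,suppress=True,linewidth=160)
a=r.capture("scene");b=r.capture("top");cv2.imwrite("pics/s3.png",a);cv2.imwrite("pics/t3.png",b)
print(r.get_state()["contact_force"])
q=[.7519,.0229,.0245]
for A in(-.05,0,.03,.06,.09,.12,.15):
    fl=lambda x,z,y=0: place(q,(-.078+x*np.cos(A)+z*np.sin(A),y,.156-x*np.sin(A)+z*np.cos(A)))
    print(A,"top f,b",proj("top",fl(-.005,.14,.08)),proj("top",fl(.005,.14,.08)),"scene botedge-right",proj("scene",fl(-.005,.0,-.11)),proj("scene",fl(-.005,.07,-.11)),proj("scene",fl(-.005,.1,-.11)), proj("scene",fl(.005,.14,.0)))
for c in((235,255),(318,335)): print(c,b[165:200,c[0]:c[1]].mean((1,2)).round(0))
E
```

```text
[14.2  0.8 -3.2]
-0.05 top f,b [242.6 196.6] [242.6 191.1] scene botedge-right [294.5 234.7] [294.5 211.1] [294.5 200.4] [262.4 212.6]
0 top f,b [242.6 192.7] [242.6 187.3] scene botedge-right [294.5 234.6] [293.2 210.5] [292.5 199.7] [259.5 211.6]
0.03 top f,b [242.6 190.4] [242.7 185. ] scene botedge-right [294.5 234.6] [292.3 210.2] [291.4 199.2] [257.7 211.1]
0.06 top f,b [242.6 188.1] [242.7 182.8] scene botedge-right [294.5 234.5] [291.5 209.9] [290.2 198.9] [256.  210.7]
0.09 top f,b [242.7 185.9] [242.8 180.6] scene botedge-right [294.5 234.5] [290.7 209.7] [289.  198.5] [254.3 210.2]
0.12 top f,b [242.7 183.7] [242.9 178.5] scene botedge-right [294.5 234.4] [289.9 209.4] [287.8 198.2] [252.6 209.9]
0.15 top f,b [242.8 181.5] [242.9 176.3] scene botedge-right [294.5 234.4] [289.1 209.2] [286.6 197.9] [250.9 209.6]
(235, 255) [108. 109. 108. 107. 104. 102. 104. 105. 106. 108. 109. 110. 112. 109. 108. 108. 105.  69. 115. 113. 107. 102. 103. 108. 110. 109.  98.  34.  20.  24.  24.
  24.  25.  27.  29.]
(318, 335) [ 92.  93.  93.  94.  96.  98.  98.  96.  95.  96.  97.  97.  98.  96.  96.  94.  88.  69. 121. 116. 107. 112. 113. 110. 112. 107.  87.  30.  22.  23.  25.
  23.  23.  25.  27.]
```

Emit:
{"api": "jog_arm", "payload": {
  "deltas": [
    [[-1, 0, 0, -0.2, 0], [-1, 0, 0, -0.2, 0]]
  ]
}}

```text
time_s: 10.28
tcp_pos: [0.4532, -0.0021, 0.2574]
eef_rot: [179.9, 0.4, -178.6]
contact_force: [11.0, -0.1, -1.9]
gripper_width: 0.0158
gripper_force: 50.0
```

Emit:
{"api": "jog_arm", "payload": {
  "deltas": [
    [[-1, -0.1, 0, -0.05, 0]]
  ]
}}

```text
time_s: 10.4
tcp_pos: [0.4519, -0.0023, 0.2569]
eef_rot: [180.0, 0.3, -178.6]
contact_force: [5.7, -0.1, -0.2]
gripper_width: 0.0156
gripper_force: 50.0
```

Emit:
{"api": "jog_arm", "payload": {
  "deltas": [
    [[-1, -0.1, 0, -0.05, 0]]
  ]
}}

```text
time_s: 10.52
tcp_pos: [0.4509, -0.002, 0.2563]
eef_rot: [179.9, 0.3, -178.6]
contact_force: [11.9, 1.0, -1.4]
gripper_width: 0.0156
gripper_force: 50.0
```

The pull dropped to 5.7 N and then rose stiffly, which looks like the click. I'll back off to test it.

Emit:
{"api": "jog_arm", "payload": {
  "deltas": [
    [[-1, 0.3, 0, 0, 0], [-1, 0.3, 0, 0, 0], [-1, 0, 0, 0, 0]]
  ]
}}

```text
time_s: 10.9
tcp_pos: [0.4541, -0.003, 0.2547]
eef_rot: [-180.0, -0.1, -178.7]
contact_force: [1.1, 1.1, -1.4]
gripper_width: 0.0155
gripper_force: 50.0
```

Emit:
{"api": "jog_arm", "payload": {
  "deltas": [
    [[-1, 0.4, 0, 0.2, 0], [-1, 0, 0, 0.2, 0], [-1, 0, 0, 0, 0]]
  ]
}}

```text
time_s: 11.28
tcp_pos: [0.4583, -0.0028, 0.259]
eef_rot: [-180.0, -0.0, -178.6]
contact_force: [-0.5, -0.1, -1.6]
gripper_width: 0.016
gripper_force: 50.0
```

```bash
python3 - <<'E'
from h import *
import cv2
a=r.capture("scene");b=r.capture("top")
s=r.get_state();print(s["contact_force"],s["tcp_pos"])
for n in(2,3):
    p=cv2.imread(f"pics/s{n}.png");print(n,cv2.absdiff(p,a)[195:250,240:300].mean(), cv2.absdiff(cv2.imread(f"pics/t{n}.png"),b)[150:182,225:350].mean())
np.set_printoptions(linewidth=160)
for row in(205,215):
  for im in(cv2.imread("pics/s2.png"),cv2.imread("pics/s3.png"),a): print(row,im[row-1:row+2,278:302].mean((0,2)).round(0).astype(int))
cv2.imwrite("pics/s4.png",a)
E
```

```text
[-0.33246184  0.16498528 -2.13362544] [ 0.45827732 -0.00280917  0.2589659 ]
2 21.931818181818183 16.031083333333335
3 7.184949494949495 1.7688333333333333
205 [79 86 86 88 87 91 91 91 90 86 86 81 81 74 63 62 58 58 61 63 61 53 53 51]
205 [45 46 46 46 46 47 47 46 45 47 50 53 53 70 85 70 60 58 59 60 62 53 55 51]
205 [44 45 45 46 46 44 45 46 45 48 45 50 50 53 65 76 63 60 59 61 60 54 54 53]
215 [ 58  60  62  62  68  71  83  98 117 151 167 180 191 198 196 210 219 217 212 215 204 164  93  54]
215 [45 44 42 41 41 45 47 47 46 48 50 51 51 51 52 50 53 57 57 58 57 53 54 53]
215 [46 48 46 45 41 43 45 45 45 47 47 51 51 50 49 47 48 53 55 57 59 54 55 51]
```

The flap is further shut and holds with no pull, so it is caught. Unhooking now.

Emit:
{"api": "jog_arm", "payload": {
  "deltas": [
    [[-1, 0, -0.5, 0, 0], [-1, 0, -0.5, 0, 0], [-1, 0, -0.6, 0, 0], [-1, 0, 0, 0, 0]]
  ]
}}

```text
time_s: 11.88
tcp_pos: [0.4584, -0.0193, 0.259]
eef_rot: [-180.0, -0.0, -178.7]
contact_force: [-1.1, 0.1, -1.4]
gripper_width: 0.0159
gripper_force: 50.0
```

Emit:
{"api": "jog_arm", "payload": {
  "deltas": [
    [[-1, 0, -0.9, 0, 0], [-1, 0, -1.2, 0, 0], [-1, 0, -1.5, 0, 0], [-1, -0.1, -2.4, 0, -0.01], [-1, 0, -3.5, 0, -0.02], [-1, 0, -3.8, 0, -0.02], [-1, 0.1, -3.8, 0, -0.02], [-1, 0.1, -3.8, 0, -0.02]]
  ]
}}

```text
time_s: 12.88
tcp_pos: [0.459, -0.2299, 0.2591]
eef_rot: [-180.0, 0.0, 176.1]
contact_force: [0.7, 0.7, -1.8]
gripper_width: 0.0155
gripper_force: 50.0
```

Emit:
{"api": "jog_arm", "payload": {
  "deltas": [
    [[-1, 0, -3.4, 0, -0.02], [-1, 0, -2.4, 0, -0.01], [-1, 0, -1.3, 0, -0.011], [-1, 0, 0, 0, 0], [-1, 0, 0, 0, 0]]
  ]
}}

```text
time_s: 13.5
tcp_pos: [0.4593, -0.2985, 0.259]
eef_rot: [180.0, -0.0, 173.9]
contact_force: [-0.3, -1.3, -2.6]
gripper_width: 0.0157
gripper_force: 50.0
```

```bash
python3 - <<'E'
from h import *
import cv2
a=r.capture("scene");b=r.capture("top")
s=r.get_state();print(s["contact_force"],s["tcp_pos"],s["eef_rot"])
f=lambda im,x,y,w,h,k:cv2.resize(im[y:y+h,x:x+w],None,fx=k,fy=k,interpolation=cv2.INTER_CUBIC)
p=[s["tcp_pos"][0],s["tcp_pos"][1],np.radians(-6.07)]
for z in(.255,.259): 
  for P in((-.206,0),(.09,0),(.112,0),(.18,0),(.18,.037)): W=place(p,(*P,z));print(z,P,proj("scene",W).round(1),proj("top",W).round(1))
cv2.imwrite("pics/m4.png",np.hstack([f(a,320,110,180,200,2),f(b,400,180,100,200,2)]).repeat(1,0))
cv2.imwrite("pics/m4.png",np.hstack([f(a,320,110,150,190,3),f(b,395,190,110,190,3)]))
E
```

```text
[ 0.78465725 -0.02536973 -1.13784818] [ 0.45948163 -0.29823221  0.2591936 ] [1.79994846e+02 1.31879403e-02 1.73908239e+02]
0.255 (-0.206, 0) [507.9 210.8] [446.9 425.6]
0.255 (0.09, 0) [386.6 165.9] [459.7 263.4]
0.255 (0.112, 0) [378.6 162.9] [460.7 252. ]
0.255 (0.18, 0) [354.4 154. ] [463.4 217. ]
0.255 (0.18, 0.037) [345.8 161. ] [444.5 214.6]
0.259 (-0.206, 0) [508.3 209.3] [447.6 426.3]
0.259 (0.09, 0) [386.7 164.5] [460.5 263.3]
0.259 (0.112, 0) [378.7 161.5] [461.4 251.8]
0.259 (0.18, 0) [354.5 152.6] [464.2 216.7]
0.259 (0.18, 0.037) [345.8 159.5] [445.2 214.3]
```

View pics/m4.png

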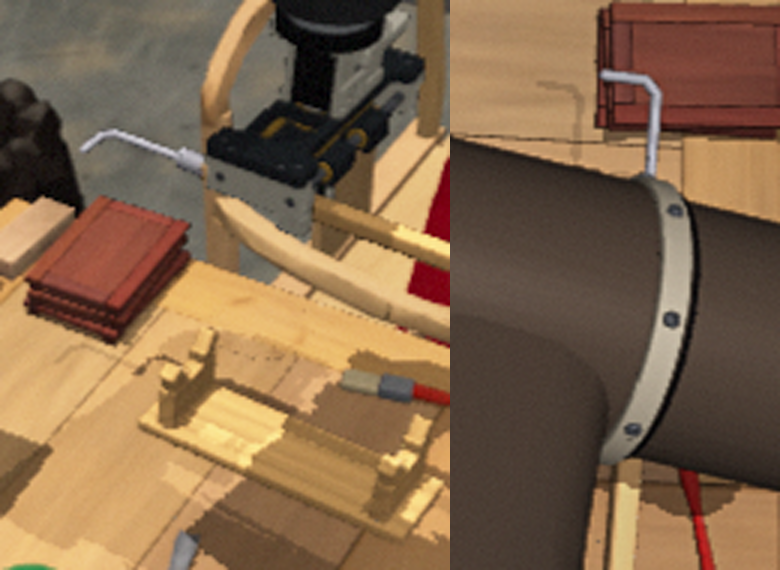

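The pole lies level and unslipped in the grip: bend at top (463,217) and scene (355.7,154), both as predicted. I'll lower it.

Emit:
{"api": "jog_arm", "payload": {
  "deltas": [
    [[-1, 0, -0.1, -2, 0], [-1, 0, 0, -4, 0], [-1, 0, 0, -4, 0], [-1, 0, 0, -4, 0], [-1, 0, 0, -2.5, 0], [-1, 0, 0, -1.2, 0], [-1, 0, 0, -0.8, 0], [-1, 0, 0, -0.6, 0]]
  ]
}}

```text
time_s: 14.6
tcp_pos: [0.4601, -0.2998, 0.0685]
eef_rot: [-180.0, 0.1, 173.9]
contact_force: [-0.1, 0.1, -0.5]
gripper_width: 0.0157
gripper_force: 50.0
```

Emit:
{"api": "jog_arm", "payload": {
  "deltas": [
    [[-1, 0, 0, -0.3, 0], [-1, 0, 0, -0.2, 0], [-1, 0, 0, 0, 0]]
  ]
}}

```text
time_s: 14.98
tcp_pos: [0.4598, -0.2998, 0.0634]
eef_rot: [-180.0, 0.0, 173.9]
contact_force: [0.7, 2.4, -1.7]
gripper_width: 0.0155
gripper_force: 50.0
```

Emit:
{"api": "jog_arm", "payload": {
  "deltas": [
    [[-1, 0, 0, -0.1, 0], [-1, 0, 0, 0, 0]]
  ]
}}

```text
time_s: 15.22
tcp_pos: [0.4598, -0.2998, 0.0625]
eef_rot: [-180.0, 0.0, 173.9]
contact_force: [0.2, 2.8, 2.7]
gripper_width: 0.0152
gripper_force: 50.0
```

Emit:
{"api": "jog_arm", "payload": {
  "deltas": [
    [[0, 0, 0, 0, 0], [0, 0, 0, 0, 0], [0, 0, 0, 0, 0], [0, 0, 0, 0, 0]]
  ]
}}

```text
time_s: 15.72
tcp_pos: [0.4594, -0.2999, 0.062]
eef_rot: [-180.0, -0.0, 173.9]
contact_force: [0.1, -0.4, 0.6]
gripper_width: 0.043
gripper_force: 0.0
```

Emit:
{"api": "jog_arm", "payload": {
  "deltas": [
    [[0, 0, 0, 1.5, 0], [0, 0, 0, 3, 0], [0, 0, 0, 4, 0], [0, 0, 0, 5, 0], [0, -2.5, -4, 2, 0], [0, -3, -5, 0, 0], [0, -3, -5, 0, 0], [0, -3, -5, 0, 0]]
  ]
}}

```text
time_s: 16.73
tcp_pos: [0.3435, -0.4912, 0.2187]
eef_rot: [-179.9, 0.1, 173.9]
contact_force: [0.6, 0.0, -0.3]
gripper_width: 0.0436
gripper_force: 0.0
```

```bash
python3 - <<'E'
from h import *
import cv2
a=r.capture("scene");b=r.capture("top");cv2.imwrite("pics/s5.png",a);cv2.imwrite("pics/t5.png",b)
s=r.get_state();print(s["time_s"],s["tcp_pos"],s["contact_force"])
t0=cv2.imread("pics/top0.png");s0=cv2.imread("pics/scene0.png");s4=cv2.imread("pics/s4.png")
def d(p,q,x0,x1,y0,y1): return round(float(cv2.absdiff(p,q)[y0:y1,x0:x1].mean()),2)
print("pole top",d(t0,b,405,450,225,300),"others",d(t0,b,170,385,225,340),"scene pole",d(s0,a,335,430,205,270),"flap vs caught",d(s4,a,240,300,195,250),"things",d(s0,a,255,400,280,420))
def M(p,q,x0,x1,y0,y1):
    f=lambda i:np.float32(cv2.cvtColor(i,6)[y0:y1,x0:x1]);return cv2.phaseCorrelate(f(p),f(q))
print(M(t0,b,405,450,225,275),M(s0,a,340,400,205,240),M(s0,a,460,495,255,285),M(t0,b,412,430,370,402))
E
```

```text
16.825 [ 0.34145879 -0.4934019   0.21787119] [ 0.33800729  0.61617367 -0.13615997]
pole top 7.56 others 4.97 scene pole 7.23 flap vs caught 6.25 things 2.72
((0.5296966006577222, -0.03367484866194559), 0.9635467143588596) ((-0.049826303136001115, -0.0042707268452097935), 0.9926335829275625) ((0.5504280233263046, -0.6372672723121315), 0.7356943964958191) ((1.2601872875262208, 0.47118012964187805), 0.8744162428710196)
```

```bash
python3 - <<'E'
from h import *
import cv2
g=lambda n:np.float32(cv2.cvtColor(cv2.imread(f"pics/{n}.png"),6))
s0,s4,s5,t0,t5=map(g,("scene0","s4","s5","top0","t5"))
for row in(200,205): print([im[row-1:row+2,284:302].mean(0).round().astype(int).tolist() for im in(s4,s5)])
P=lambda a,b,x0,x1,y0,y1:cv2.phaseCorrelate(a[y0:y1,x0:x1].copy(),b[y0:y1,x0:x1].copy())
print("tin",P(t0,t5,292,332,248,290),P(s0,s5,308,352,292,332),"block",P(t0,t5,215,270,298,335),"gouge",P(t0,t5,268,376,288,326),"bottle",P(s0,s5,262,302,345,425))
print("rest/butt scene",P(s0,s5,430,495,240,290))
E
```

```text
[[52, 50, 51, 49, 47, 51, 52, 55, 55, 56, 59, 65, 66, 67, 64, 57, 60, 56], [47, 48, 47, 49, 49, 47, 53, 53, 54, 54, 58, 64, 65, 68, 63, 56, 58, 54]]
[[49, 51, 49, 52, 50, 54, 54, 57, 72, 86, 70, 65, 64, 67, 65, 59, 59, 57], [48, 48, 49, 51, 50, 53, 50, 55, 71, 85, 71, 60, 63, 65, 64, 56, 56, 56]]
tin ((-0.09476405254493869, 0.5007600867098994), 0.9011872067054113) ((0.6249610776299335, 0.042720304897642336), 0.9042533053292169) block ((0.011287057718199378, -0.023081716410835895), 1.0031405665477118) gouge ((-0.01880107286815047, 0.011079330591666547), 0.9911846890493675) bottle ((-0.04531939269241292, 0.03294497661669027), 1.0044946967065334)
rest/butt scene ((0.006455405707512796, -0.29283501637359777), 0.7588524519072639)
```

```bash
python3 -c "
from plant import r
print(r.close_job())"
```

```text
the job is handed in; nothing more can be done
None
```

The vent flap is shut and held by its catch, the pole is back in both notches of its rest to within about 3 mm, the other things are where they were, and the job is handed in at about 17 s; the highest pull at the eye was about 15 N.

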